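# Touch-test two drying clay pieces

### The job

Check by touch whether two of the clay pieces on the ware board have dried: with closed fingertips, lightly touch the upper face of the heart from above and rest there for about half a second, then do the same on top of the mushroom's cap. Do not press hard, shove, pinch or lift them, do not touch the other three pieces on the board, and disturb nothing else. Finish with the hand raised well clear above the board.

Things in the scene. Friction and masses are not known exactly. Their poses are not given: they have to be found in the camera images.
- heart: FIRST piece to touch: flat heart of dry brown clay, 55 x 61 mm and 12 mm thick, loose (tens of grams), lying flat on the ware board. Hard, but the board under it gives. More than 20 N would mark it. Origin: centre of its underside; z up.
- heart_top (a point): a spot in the middle of the heart's flat upper face, 12 mm above its underside
- mushroom: SECOND piece to touch: small brown clay mushroom, a round domed cap 62 mm across on a short, narrower stem, 60 mm tall, about 0.1 kg, loose, standing upright on the ware board on its narrower foot, so pressing near the rim of the cap can tip it. Hard; more than 20 N would mark it too. Origin: centre of its underside; z up.
- mushroom_top (a point): top of the dome of the mushroom's cap, 59 mm above its underside
- round_pot: bystander on the board: ball-shaped closed brown clay pot with a small dimple on top, 72 mm across, 65 mm tall, loose. Origin: centre of its underside.
- star: bystander on the board: five-armed brown clay star, 47 x 45 x 10 mm, loose. Origin: centre of its underside.
- disc: bystander on the board: oval brown clay disc with stamped marks, 83 x 98 x 15 mm, loose. Origin: centre of its underside.
- ware_board: plywood ware board, 300 mm (its x) by 540 mm (its y), its upper face 26 mm above the table. It stays in place but stands on soft spring feet: pressed from above, the whole board sinks level, about 0.4 mm for each newton after the first few, at most 12 mm, and springs back when let go; the five clay pieces stand on it, about 20 mm apart or more. Origin: centre of its underside, on the table.
- loop_tool: bystander on the table left of the board: trimming tool with wooden handle and wire loop, 30 x 189 x 12 mm, loose
- wood_rib: bystander on the table left of the board: kidney-shaped wooden rib, 71 x 116 x 8 mm, loose
- water_pot: bystander on the table at the far left corner of the board: round white plastic pot, 99 mm across, 76 mm tall, loose. A closed white jar with a blue lid (104 mm tall), a clay pumpkin (103 mm tall) and a shut wooden tool box (99 mm tall) also stand on the table behind the board, 0.75 m or more ahead of the robot's base, all fixed.

How it is judged:
By the outcome, as a careful person would: the job done as asked, in the order asked, and still so for the second after the job is handed in, with the robot touching nothing.
It also fails if it takes over 42 s, if anything falls off the work surface, if the arm or the gripper's body presses on something with over 40 N, if the wrist force passes 120 N, or if a joint passes its speed limit or range.

### The arm

A 7-joint arm with a two-finger parallel gripper is mounted at the origin on the work surface; the furniture and walls round the work are solid. World frame = base frame: x ahead of the robot, y to its left, z up, the work surface at z = 0. Lengths are in m, angles in rad, forces in N, time in s.
With the tool pointing down it reaches from about 0.4 to 0.85 m from the base axis. Payload 10.4 kg.
Tool frame: the origin (TCP) lies between the finger pads, 19 mm behind the fingertips; this is the grasp point; z points along the fingers, y is the line along which they close (so a half turn about z gives the same grasp; the last joint's range is limited). The gripper opens to 85 mm and grips with 20 to 120 N. Pads are 22 mm wide; open, the fingers measure 114 mm over their backs; the gripper's body (76 mm by 85 mm) begins 54 mm behind the grasp point. The pads swing forward as they close: fully open they stand 13 mm farther back than shut.
Start: joints at [1.246, 0.332, -0.065, 1.46, 0.022, 1.35, -0.088], TCP at [0.186, -0.597, 0.25] pointing down, gripper open.
Joint ranges: [-2.6, 2.6], [-0.5, 2.12], [-1.47, 1.34], [0.16, 2.42], [-1.27, 4.41], [0.06, 2.06], [-2.6, 2.6]. Speed limits (rad/s): [2.22, 2.22, 2.79, 2.79, 3.14, 3.14, 3.14].

### API

Orientations are given as a unit quaternion [x, y, z, w].
In Python, from workcell import get_obs, camera, camera_params, hand_in gives the robot as it stands.
- The arm moves only by the tool carry_out, never from a script. Its argument "commands" is a list that holds one entry, the list of rows, each a list of 6 numbers: the shift along the tool's x, y, z in units of 40 mm (1.0 is 40 mm), then the turn, a rotation vector about the tool's x, y, z in units of 6 degrees (1.0 is 6 degrees). In form: [[[x, y, z, ax, ay, az], ...]]. A call has 1 to 20 rows; each row shifts and turns the commanded pose from where the row before left it, along the tool's axes as they then stand; what a row does not reach is not made up. A row lasts 1/12 s, in which the tool goes at most 41.7 mm and 7.16 degrees, less where a joint would pass 70% of its speed; a pose out of reach is approached as far as the arm can. A call is refused whole if a number of a shift passes 1 or a number of a turn 1, either way. A call with a gripper value outside its range is refused whole. "hand" is the closure, from -1 (fully open) to 1 (shut), set as the call begins (left out, the last holds). The fingers move at their own pace and stop on an object; "force" is the grip in N (left out, the last holds). Time passes only in rows, so rows that do not move let the fingers close. It gives the time, the measured TCP pose, the force, the opening and the grip force at its end, in the units of the state.
- get_obs(): the state, without advancing time (a new reading comes with each control period).
- camera(name): name is "scene" or "top"; returns the picture (384x512x3 uint8, red, green, blue); there is no depth.
- camera_params(name): a dict with "mtx" (3x3 intrinsics, pixels), "R" (3x3) and "t" (3): a world point X has camera coordinates R X + t. Camera axes: x right, y down, z forward; pixel columns grow to the right and rows downward; lengths in m; the calibration is good to about 2 mm. A picture is of the moment at which its call begins. camera_params takes no time and is no camera call.
- hand_in(): hands the job in; it is judged then, once.
The state is a dict: "clock": time; "joint_pos": joint angles; "joint_velocities": joint speeds; "tau": joint torques, N m; "position": TCP position; "ee_rot": TCP orientation; "ft_force": force on the tool from outside, world axes, zero at the start; "torque": the same for the moment, N m; "grip_width": opening from 0.0 (shut) to 1.0 (fully open); "grasp_force": force on a finger pad.
Only numpy, scipy, OpenCV 4.12 (cv2) and the standard library are available. Lean on these libraries where they do the work, as an engineer would, in place of code of your own. Each camera call takes 0.05 s, during which the arm holds its last target. There are 200 camera calls.

## Working session

There is one attempt and no reset: what is moved stays moved. The work goes in short steps, Python scripts to look and compute and a tool call to move; the robot and the scene stay as the last step left them, time stands still between calls to the robot, and variables do not carry over. Pictures are saved under pics/ and viewed, at most 10 in all, crops included, and the job is handed in when it is done.

Besides the shell and the picture viewer there is one more tool, called after "Emit:" in YAML: its name, and indented under it one key for each argument. carry_out: Moves the arm, as the interface text tells. Its arguments: {"type":"object","properties":{"commands":{"type":"array"},"hand":{"type":"number"},"force":{"type":"number"}},"required":["commands"]}

```bash
mkdir -p pics
python3 - <<'E'
from workcell import *
import cv2
for n in("top","scene"):
    cv2.imwrite(f"pics/{n}0.png",cv2.resize(camera(n)[:,:,::-1],(800,600),interpolation=cv2.INTER_CUBIC))
    p=camera_params(n);print(n,p)
o=get_obs();print(o)
E
```

```text
top {'mtx': array([[361.20355558,   0.        , 257.47701685],
       [  0.        , 361.20355558, 194.56091214],
       [  0.        ,   0.        ,   1.        ]]), 'R': array([[-0.0564237 , -0.99840424,  0.00230975],
       [-0.97637628,  0.05469521, -0.20904017],
       [ 0.20858026, -0.01405001, -0.97790433]]), 't': array([0.19336374, 0.51082591, 0.899049  ])}
scene {'mtx': array([[488.48947834,   0.        , 256.525858  ],
       [  0.        , 488.48947834, 194.41773149],
       [  0.        ,   0.        ,   1.        ]]), 'R': array([[-8.63684329e-01, -5.04032684e-01,  6.57475733e-04],
       [-3.45126264e-01,  5.90438838e-01, -7.29568256e-01],
       [ 3.67338047e-01, -6.30343582e-01, -6.83907689e-01]]), 't': array([0.51622789, 0.13010412, 1.38079623])}
{'clock': 0.1, 'joint_pos': array([ 1.24637458,  0.33277258, -0.0647475 ,  1.46087529,  0.02160742,
        1.34989156, -0.08851249]), 'joint_velocities': array([ 0.00227242, -0.00270942, -0.00126782, -0.00182295, -0.00106496,
        0.0004887 , -0.00138592]), 'tau': array([ 1.76294801e-03, -6.26742196e+01,  4.92991763e-02, -3.92430747e+01,
        1.61593506e-02,  6.97704905e-03, -3.56645614e-06]), 'position': array([ 0.18571552, -0.59643718,  0.24930956]), 'ee_rot': array([ 9.88630323e-01,  1.50365201e-01, -1.18416542e-04, -6.14049974e-04]), 'ft_force': array([ 0.40984678, -0.71956453,  0.37909043]), 'torque': array([0.00187755, 0.04336969, 0.01297272]), 'grasp_force': 0.0, 'grip_width': 0.9998273066311346}
```

View pics/top0.png

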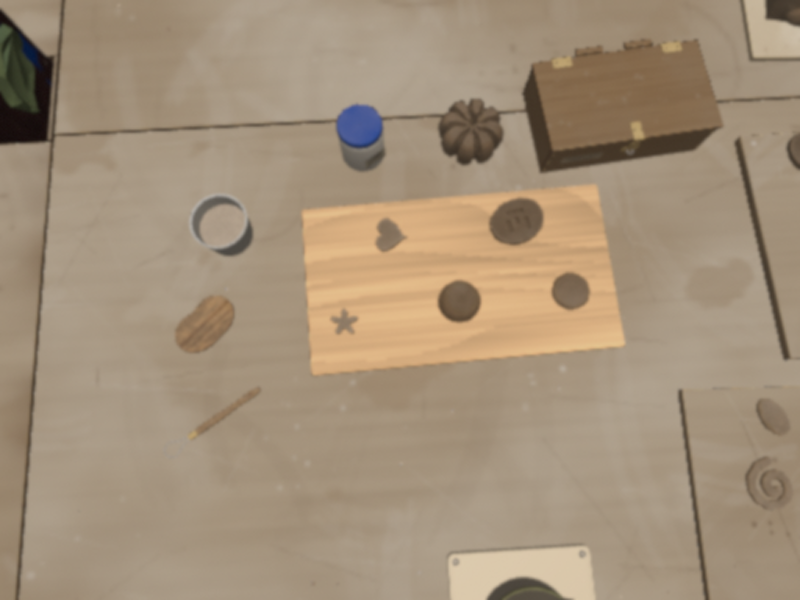

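View pics/scene0.png

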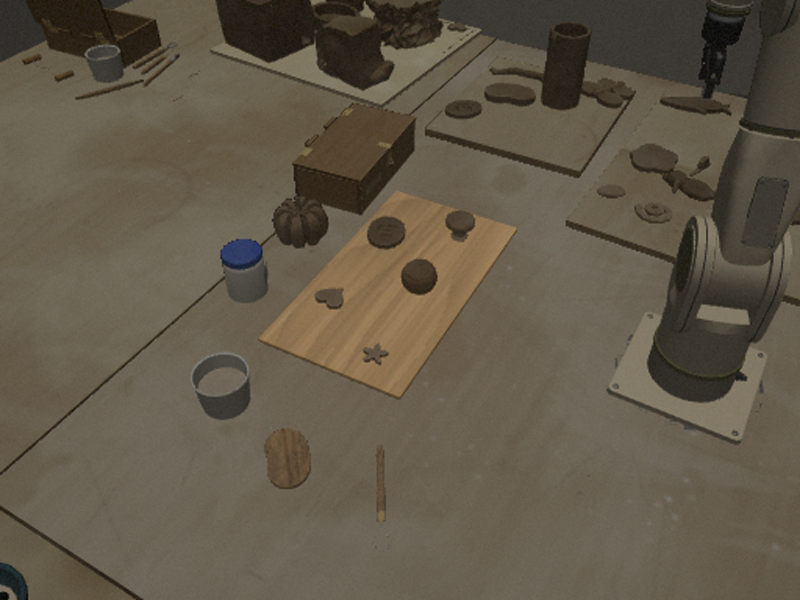

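The top picture shows the heart near (390,236) and the mushroom cap near (571,291), on the 800x600 scale. The scene picture shows them at (330,298) and (460,222). Next I'll enlarge both.

Run:
```python
from workcell import *
import cv2,numpy as np
T=camera("top")[:,:,::-1];S=camera("scene")[:,:,::-1]
def c(I,u,v):return cv2.convertScaleAbs(cv2.resize(I[v-18:v+19,u-25:u+25],(400,296),interpolation=cv2.INTER_CUBIC),alpha=1.5)
im=np.vstack([np.hstack([c(T,250,151),c(T,365,186)]),np.hstack([c(S,211,190),c(S,295,142)])])
cv2.imwrite("pics/crop.png",im)
```

```text
(no output)
```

View pics/crop.png

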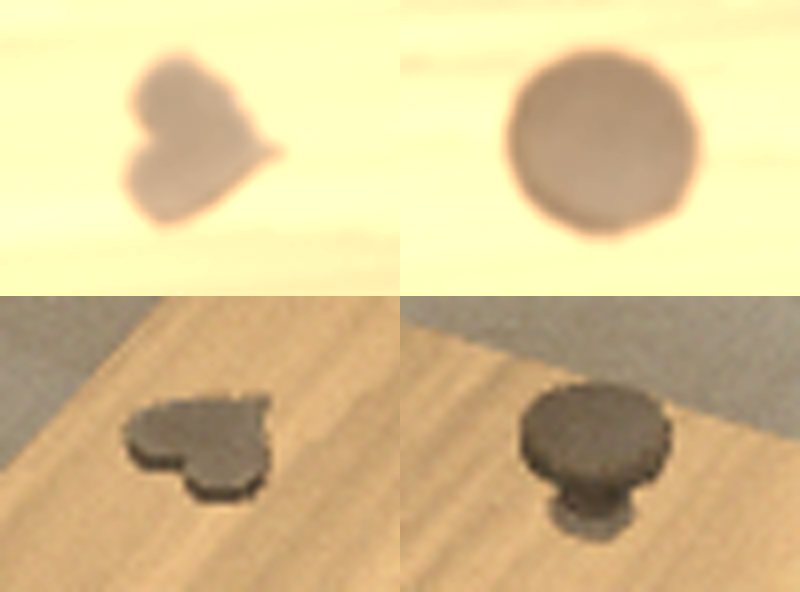

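The crops show the heart's outline at x 125-283 and y 52-226 in the top-left tile, with its middle near (195,140). The mushroom cap centre is at (602,142) in the top tile and (596,437) in the scene tile.

```bash
cat > h.py <<'E'
from workcell import *
import numpy as np
from scipy.spatial.transform import Rotation as Ro
def ray(n,px,z):
    p=camera_params(n);d=p["R"].T@np.linalg.solve(p["mtx"],[*px,1]);c=-p["R"].T@p["t"]
    return c+d*(z-c[2])/d[2]
def px(n,X):
    p=camera_params(n);q=p["mtx"]@(p["R"]@X+p["t"]);return q[:2]/q[2]
E
python3 - <<'E'
from h import *
def t(o,x,y):return (o[0]+(x+.5)/8-.5,o[1]+(y+.5)/8-.5)
T1=(225,133);T2=(340,168);S1=(186,172);S2=(270,124)
print("heart top",ray("top",t(T1,195,140),.038))
for q in((125,180),(283,152),(180,52),(165,226)):print(ray("top",t(T1,*q),.035))
print("heart scene mid",ray("scene",t(S1,205,440-296),.038))
for z in(.065,.07,.075):print(z,ray("top",t(T2,202,142),z),ray("scene",t(S2,196,141),z))
print("foot",ray("scene",t(S2,192,519-296),.028))
print("rim",ray("top",t(T2,107,142),.07),ray("top",t(T2,297,142),.07))
for q in((303,211),(597,186),(623,345),(313,374)):print("board",ray("top",(q[0]*.64-.2,q[1]*.64-.2),.026))
for n,q in(("disc",(517,221)),("pot",(460,301)),("star",(345,322))):print(n,ray("top",(q[0]*.64,q[1]*.64),.035))
o=get_obs();print(Ro.from_quat(o["ee_rot"]).as_matrix().round(3))
E
```

```text
heart top [0.65071854 0.18054917 0.038     ]
[0.63865118 0.20537135 0.035     ]
[0.64572499 0.15045633 0.035     ]
[0.68414855 0.18411131 0.035     ]
[0.62137393 0.19243369 0.035     ]
heart scene mid [0.65050158 0.18193873 0.038     ]
0.065 [ 0.52750307 -0.11789913  0.065     ] [ 0.52915889 -0.12813952  0.065     ]
0.07 [ 0.52638763 -0.11629326  0.07      ] [ 0.52635775 -0.1220718   0.07      ]
0.075 [ 0.52527218 -0.1146874   0.075     ] [ 0.5235566  -0.11600407  0.075     ]
foot [ 0.52552345 -0.12167867  0.028     ]
rim [ 0.52811899 -0.08535197  0.07      ] [ 0.524656   -0.14723939  0.07      ]
board [0.70846688 0.33344394 0.026     ]
board [ 0.72704478 -0.20201461  0.026     ]
board [ 0.43449441 -0.2090939   0.026     ]
board [0.41482392 0.32227898 0.026     ]
disc [ 0.6642286  -0.04815005  0.035     ]
pot [0.52460404 0.06445059 0.035     ]
star [0.49893991 0.26371946 0.035     ]
[[ 0.955  0.297 -0.   ]
 [ 0.297 -0.955  0.001]
 [-0.    -0.001 -1.   ]]
```

Emit:
carry_out:
  commands:
    - [[0.5,-0.45,0,0,0,0],[0.5,-0.45,0,0,0,0],[0.5,-0.45,0,0,0,0],[0.5,-0.45,0,0,0,0],[0.5,-0.45,0,0,0,0],[0.5,-0.45,0,0,0,0],[0.5,-0.45,0,0,0,0],[0.5,-0.45,0,0,0,0],[0.5,-0.45,0,0,0,0],[0.5,-0.45,0,0,0,0],[0.5,-0.45,0,0,0,0],[0.5,-0.45,0,0,0,0],[0.5,-0.45,0,0,0,0],[0.5,-0.45,0,0,0,0],[0.5,-0.45,0,0,0,0],[0.5,-0.45,0,0,0,0],[0.5,-0.45,0,0,0,0],[0.5,-0.45,0,0,0,0],[0.5,-0.45,0,0,0,0],[0.5,-0.45,0,0,0,0]]
  hand: 1
  force: 20

```text
clock: 1.87
position: [0.4611, -0.1329, 0.2501]
ee_rot: [0.989, 0.15, 0.0, 0.0]
ft_force: [0.2, -0.2, 0.7]
grip_width: -0.005
grasp_force: 0.0
```

Emit:
carry_out:
  commands:
    - [[0.49,-0.43,0,0,0,0],[0.49,-0.43,0,0,0,0],[0.49,-0.43,0,0,0,0],[0.49,-0.43,0,0,0,0],[0.49,-0.43,0,0,0,0],[0.49,-0.43,0,0,0,0],[0.49,-0.43,0,0,0,0],[0.49,-0.43,0,0,0,0],[0.49,-0.43,0,0,0,0],[0.49,-0.43,0,0,0,0],[0.49,-0.43,0,0,0,0],[0.49,-0.43,0,0,0,0],[0.49,-0.43,0,0,0,0],[0,0,0,0,0,0],[0,0,0,0,0,0],[0,0,0,0,0,0]]

```text
clock: 3.2
position: [0.6374, 0.1546, 0.2497]
ee_rot: [0.989, 0.15, -0.0, 0.0]
ft_force: [-0.5, -0.4, -0.3]
grip_width: 0.003
grasp_force: 0.0
```

Emit:
carry_out:
  commands:
    - [[0.26,-0.26,0,0,0,0],[0.26,-0.26,0,0,0,0],[0,0,0.4,0,0,0],[0,0,0.4,0,0,0],[0,0,0.4,0,0,0],[0,0,0.4,0,0,0],[0,0,0.4,0,0,0],[0,0,0.4,0,0,0],[0,0,0.4,0,0,0],[0,0,0.4,0,0,0],[0,0,0.4,0,0,0],[0,0,0.4,0,0,0],[0,0,0.2,0,0,0],[0,0,0,0,0,0],[0,0,0,0,0,0],[0,0,0,0,0,0]]

```text
clock: 4.53
position: [0.6518, 0.1809, 0.0833]
ee_rot: [0.989, 0.15, 0.001, 0.0]
ft_force: [-0.4, -0.0, -0.9]
grip_width: -0.0
grasp_force: 0.0
```

Run:
```python
from h import *
import cv2
T=camera("top")[:,:,::-1];S=camera("scene")[:,:,::-1]
def c(I,u,v):return cv2.convertScaleAbs(cv2.resize(I[v-37:v+37,u-25:u+25],(400,592),interpolation=cv2.INTER_CUBIC),alpha=1.5)
cv2.imwrite("pics/a.png",np.hstack([c(T,250,151),c(S,211,170)]))
o=get_obs();p=o["position"];print(p,o["ft_force"]);tip=p-[0,0,.019];print(px("top",tip),px("scene",tip))
```

```text
[0.65181291 0.18120775 0.08332093] [-0.02436273 -0.40946302  0.36167198]
[248.4674137  146.45679097] [210.40896563 182.79435784]
```

View pics/a.png

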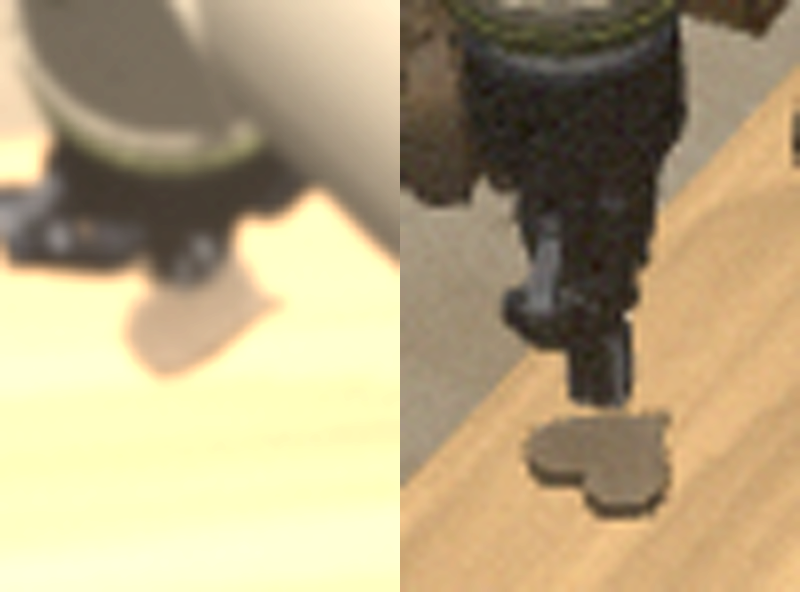

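The fingertips are over the middle of the heart, at crop (602,400) in the scene tile, which matches the prediction. Descending slowly now.

Emit:
carry_out:
  commands:
    - [[0,0,0.14,0,0,0],[0,0,0.14,0,0,0],[0,0,0.14,0,0,0],[0,0,0.1,0,0,0],[0,0,0.05,0,0,0],[0,0,0,0,0,0],[0,0,0,0,0,0],[0,0,0,0,0,0]]

```text
clock: 5.3
position: [0.6514, 0.1812, 0.0594]
ee_rot: [0.989, 0.15, 0.0, 0.0]
ft_force: [1.1, 0.2, 0.1]
grip_width: -0.001
grasp_force: 0.0
```

Emit:
carry_out:
  commands:
    - [[0,0,0.025,0,0,0],[0,0,0,0,0,0],[0,0,0.025,0,0,0],[0,0,0,0,0,0]]

```text
clock: 5.63
position: [0.6512, 0.1811, 0.0571]
ee_rot: [0.989, 0.15, 0.0, 0.0]
ft_force: [-0.2, -0.7, 0.1]
grip_width: 0.001
grasp_force: 0.1
```

Emit:
carry_out:
  commands:
    - [[0,0,0.025,0,0,0],[0,0,0,0,0,0]]

```text
clock: 5.8
position: [0.6513, 0.1811, 0.0565]
ee_rot: [0.989, 0.15, 0.0, 0.0]
ft_force: [-1.8, -1.4, 5.9]
grip_width: -0.004
grasp_force: 2.5
```

Emit:
carry_out:
  commands:
    - [[0,0,0,0,0,0],[0,0,0,0,0,0],[0,0,0,0,0,0],[0,0,0,0,0,0]]

```text
clock: 6.13
position: [0.6513, 0.1811, 0.0565]
ee_rot: [0.989, 0.15, 0.0, 0.0]
ft_force: [-1.9, 0.2, 5.3]
grip_width: 0.0
grasp_force: 2.6
```

Emit:
carry_out:
  commands:
    - [[0,0,0,0,0,0],[0,0,0,0,0,0],[0,0,-0.05,0,0,0],[0,0,-0.1,0,0,0],[0,0,-0.2,0,0,0],[0,0,-0.4,0,0,0],[0,0,-0.5,0,0,0],[0,0,-0.5,0,0,0],[0,0,-0.5,0,0,0],[0,0,-0.5,0,0,0],[0,0,-0.5,0,0,0],[0,0,-0.5,0,0,0],[0,0,-0.5,0,0,0],[0,0,-0.2,0,0,0],[0,0,0,0,0,0],[0,0,0,0,0,0],[0,0,0,0,0,0]]

```text
clock: 7.55
position: [0.6507, 0.1809, 0.2327]
ee_rot: [0.989, 0.15, -0.001, 0.0]
ft_force: [0.4, 0.4, 0.1]
grip_width: 0.001
grasp_force: 0.0
```

Emit:
carry_out:
  commands:
    - [[-0.4,0.48,0,0,0,0],[-0.4,0.48,0,0,0,0],[-0.4,0.48,0,0,0,0],[-0.4,0.48,0,0,0,0],[-0.4,0.48,0,0,0,0],[-0.4,0.48,0,0,0,0],[-0.4,0.48,0,0,0,0],[-0.4,0.48,0,0,0,0],[-0.4,0.48,0,0,0,0],[-0.4,0.48,0,0,0,0],[-0.4,0.48,0,0,0,0],[-0.4,0.48,0,0,0,0],[-0.4,0.45,0,0,0,0],[0,0,0.4,0,0,0],[0,0,0.4,0,0,0],[0,0,0.4,0,0,0],[0,0,0.4,0,0,0],[0,0,0.4,0,0,0],[0,0,0,0,0,0],[0,0,0,0,0,0]]

```text
clock: 9.22
position: [0.5255, -0.1177, 0.153]
ee_rot: [0.989, 0.15, -0.001, -0.001]
ft_force: [-0.2, -0.3, -0.2]
grip_width: -0.001
grasp_force: 0.0
```

Run:
```python
from h import *
import cv2
T=camera("top")[:,:,::-1];S=camera("scene")[:,:,::-1]
def c(I,u,v):return cv2.convertScaleAbs(cv2.resize(I[v-37:v+37,u-25:u+25],(400,592),interpolation=cv2.INTER_CUBIC),alpha=1.5)
cv2.imwrite("pics/b.png",np.hstack([c(T,365,186),c(S,295,122)]))
o=get_obs();p=o["position"];print(p,o["ft_force"]);tip=p-[0,0,.019];q=px("scene",tip);print((q-[270,85])*8+4+[400,0])
```

```text
[ 0.5266693  -0.11782276  0.15472567] [-0.11427702  0.44358919  0.74647483]
[599.72431189 326.0727509 ]
```

View pics/b.png

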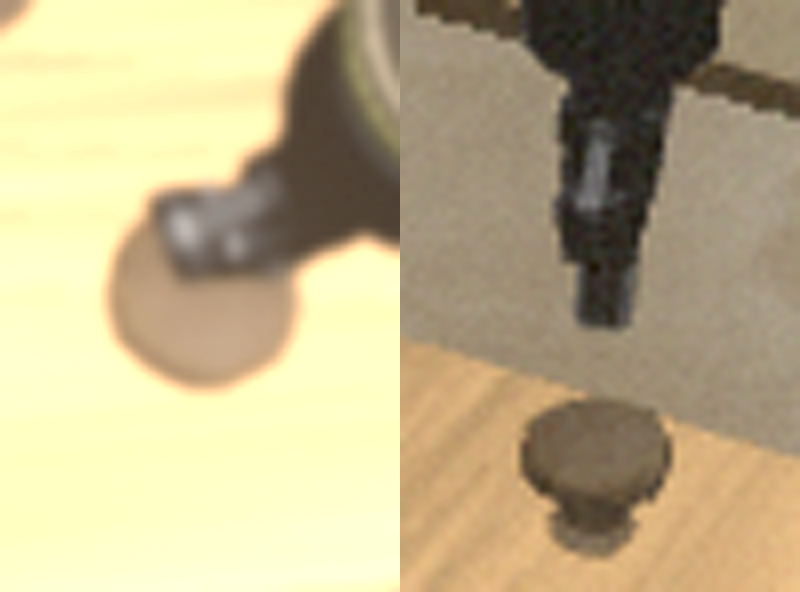

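The tip is at (603,325), over the cap centred near (596,450), so within about 2 mm. I'll nudge it 1 mm and descend.

Emit:
carry_out:
  commands:
    - [[0.03,0,0.15,0,0,0],[0,0,0.2,0,0,0],[0,0,0.2,0,0,0],[0,0,0.2,0,0,0],[0,0,0.15,0,0,0],[0,0,0.1,0,0,0],[0,0,0.05,0,0,0],[0,0,0.05,0,0,0],[0,0,0,0,0,0],[0,0,0,0,0,0],[0,0,0,0,0,0]]

```text
clock: 10.23
position: [0.5278, -0.1176, 0.1105]
ee_rot: [0.989, 0.15, 0.0, 0.0]
ft_force: [0.1, -0.1, 0.1]
grip_width: 0.004
grasp_force: 0.0
```

Emit:
carry_out:
  commands:
    - [[0,0,0.05,0,0,0],[0,0,0.05,0,0,0],[0,0,0,0,0,0],[0,0,0.025,0,0,0],[0,0,0,0,0,0]]

```text
clock: 10.65
position: [0.5275, -0.1175, 0.1051]
ee_rot: [0.989, 0.15, -0.0, -0.0]
ft_force: [0.6, -0.7, -0.6]
grip_width: -0.001
grasp_force: 0.0
```

Emit:
carry_out:
  commands:
    - [[0,0,0.025,0,0,0],[0,0,0,0,0,0]]

```text
clock: 10.82
position: [0.5275, -0.1175, 0.1041]
ee_rot: [0.989, 0.15, -0.0, 0.0]
ft_force: [0.3, 0.9, 0.5]
grip_width: -0.001
grasp_force: 0.0
```

Emit:
carry_out:
  commands:
    - [[0,0,0.025,0,0,0],[0,0,0,0,0,0]]

```text
clock: 10.98
position: [0.5279, -0.1174, 0.1034]
ee_rot: [0.989, 0.15, 0.0, 0.0]
ft_force: [0.7, 0.2, 2.3]
grip_width: -0.0
grasp_force: 1.0
```

Emit:
carry_out:
  commands:
    - [[0,0,0.01,0,0,0],[0,0,0,0,0,0],[0,0,0,0,0,0],[0,0,0,0,0,0]]

```text
clock: 11.32
position: [0.5279, -0.1175, 0.1031]
ee_rot: [0.989, 0.15, 0.0, 0.0]
ft_force: [0.4, 0.4, 4.6]
grip_width: 0.0
grasp_force: 2.1
```

Emit:
carry_out:
  commands:
    - [[0,0,0,0,0,0],[0,0,0,0,0,0],[0,0,0,0,0,0],[0,0,-0.03,0,0,0],[0,0,-0.05,0,0,0],[0,0,-0.1,0,0,0],[0,0,-0.3,0,0,0],[0,0,-0.5,0,0,0],[0,0,-0.5,0,0,0],[0,0,-0.5,0,0,0],[0,0,-0.5,0,0,0],[0,0,-0.5,0,0,0],[0,0,-0.5,0,0,0],[0,0,-0.5,0,0,0],[0,0,-0.5,0,0,0],[0,0,-0.3,0,0,0],[0,0,-0.1,0,0,0],[0,0,0,0,0,0],[0,0,0,0,0,0],[0,0,0,0,0,0]]

```text
clock: 12.98
position: [0.5271, -0.1175, 0.2968]
ee_rot: [0.989, 0.15, -0.001, -0.0]
ft_force: [0.3, -0.3, -1.3]
grip_width: 0.002
grasp_force: 0.0
```

Run:
```python
from workcell import *
import cv2
cv2.imwrite("pics/end.png",cv2.resize(camera("scene")[:,:,::-1],(800,600),interpolation=cv2.INTER_CUBIC))
o=get_obs();print(o["clock"],o["position"],o["ft_force"],abs(o["joint_velocities"]).max())
```

```text
13.0333 [ 0.52710257 -0.11747641  0.2968034 ] [ 0.70927755 -0.25676511 -0.44260496] 0.004325124559860306
```

View pics/end.png

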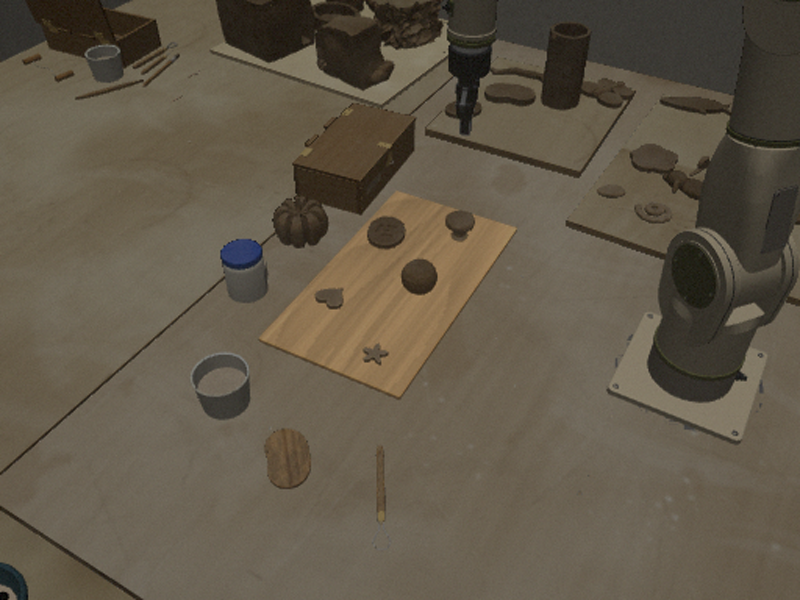

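Nothing has moved: the heart is still at (330,298) and the mushroom is upright at (460,222). The hand is raised clear of the board.

```bash
python3 -c "from workcell import *;print(hand_in())"
```

```text
the job is handed in; nothing more can be done
None
```

I touched the heart and then the mushroom cap lightly from above (about 6 N and 5 N) for roughly half a second each; nothing visibly moved, and I handed the job in at about 13 s with the hand raised clear of the board.

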